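# Prise open the flat bearing tin

### The job

Use the flat-bladed opener to open the lower, wider stock tin: slip its blade into the notch under the lid's tab and lever the lid up until it stands clearly more than halfway to upright. Then lay the opener flat on the bench, clear of the tin. Do not touch that lid with the gripper, and leave the other, taller tin shut.

Things in the scene. Friction and masses are not known exactly. Their poses are not given: they have to be found in the camera images.
- opener_grip (a point): Loose scraper-like opener, 190 mm long: dark wooden handle 110 long, 26 wide, 32 high, and a thin steel blade in line with it, lying flat on the bench; 0.13 kg. This point, on its axis near the balance point, 16 above its underside, is where to grip it; the handle reaches 35 ahead of it and 75 behind. x points along the tool to the blade's tip, z up.
- opener_tip (a point): Middle of the front edge of the opener's blade, 115 mm ahead of opener_grip along x, at the same height. The blade is 26 wide, 3 thick and sticks out 80 from the handle. Same axes as opener_grip.
- flat_tin_notch (a point): Lower, wider of two grey steel tins: 120 deep, 160 wide, 60 high, walls 4, fixed. In the middle of the front wall (robot side), just under the lid, is a notch 64 wide, 18 high. This point: the notch's centre on the wall's outer face, 51 above the bench. x points level into the tin to the hinge, y across, z up. Shut lid's underside: 9.5 above this point. Inside free, save bearings on its floor.
- flat_tin_lid (a joint): Angle of the flat tin's lid, rad: 0 shut (may start 0.03 ajar), 1.57 upright, stop 1.9. Hinge line along y, 120 mm behind the notch point and 9.5 above it. Steel sheet 120 x 160 x 4; a tab 50 wide sticks out 16 in front of the wall above the notch. Stiff hinge: it stays where it is left; about 1.3 N at the front edge raises it.
- tall_tin_lid (a joint): Angle in rad of the lid of the other tin (120 deep, 110 wide, 90 high, same look, with the same notch and tab); 0 shut. It is to stay shut.
There are look-alikes about, which are no part of the job. Leave any blue look-alike of the part that bears opener_grip alone.

How it is judged (in metres and radians):
On the way, in this order (a step that is already met when the one before it is completed fails the run):
1. the opener's blade is in the flat tin's notch or under the lid's tab, with the lid still down (x of opener_tip in the frame of flat_tin_notch between -0.012 and 0.115 m and y of opener_tip in the frame of flat_tin_notch between -0.04 and 0.04 m and z of opener_tip in the frame of flat_tin_notch between -0.04 and 0.03 m and value of joint flat_tin_lid below 0.4 rad), for 0.1 s.
2. the flat tin's lid is levered more than halfway to upright (value of joint flat_tin_lid above 0.75 rad), for 0.2 s.
At the end, for the whole second after the job is handed in: The flat tin's lid stays open at more than 0.75 rad (43 degrees), the tall tin's lid is shut (under 0.1 rad), and the opener lies flat (within 10 degrees) on the bench, its grip point below 26 mm and more than 100 mm from the notch (value of joint flat_tin_lid above 0.75 rad and value of joint tall_tin_lid below 0.1 rad and height (world z) of opener_grip below 0.026 m and angle between opener_grip's own x axis and vertical above 1.4 rad and horizontal distance between opener_grip and flat_tin_notch above 0.1 m and velocity of joint flat_tin_lid below 0.05 rad/s); the robot touches nothing.
It fails at once if the gripper or arm touches the flat tin's lid (contact force between any of the fingers, the arm and flat_tin_lid above 0.5 N).
It fails at once if the taller tin is opened (value of joint tall_tin_lid above 0.2 rad).
It also fails if it takes over 58 s, if anything falls off the work surface, if the arm or the gripper's body presses on something with over 40 N, if the wrist force passes 120 N, or if a joint passes its speed limit or range.

### The arm

A 7-joint arm with a two-finger parallel gripper is mounted at the origin on the work surface. World frame = base frame: x ahead of the robot, y to its left, z up, the work surface at z = 0. Lengths are in m, angles in degrees, forces in N, time in s.
With the tool pointing down it reaches from about 0.425 to 0.925 m from the base axis. Payload 6.8 kg.
Tool frame: the origin (TCP) lies at the very end of the fingers, on their centre line; the grasp point (between the pads) lies 19 mm behind it; z points along the fingers, y is the line along which they close (so a half turn about z gives the same grasp; the last joint's range is limited). The gripper opens to 88 mm and grips with 3 to 60 N. Pads are 20 mm wide; open, the fingers measure 115 mm over their backs; the gripper's body (75 mm by 178 mm) begins 61 mm behind the grasp point.
Start: joints at [-76.897, 27.33, 1.283, 89.118, -0.659, 63.558, -4.761], TCP at [0.223, 0.637, 0.223] pointing down, gripper open.
Joint ranges: [-169.35, 169.35], [-19.33, 120.38], [-80.79, 83.38], [13.8, 139.57], [-78.32, 258.32], [9.67, 109.79], [-169.56, 169.56]. Speed limits (degrees/s): [136.94, 136.94, 180, 180, 180, 180, 180].

### API

Orientations are given as [roll, pitch, yaw] about the fixed x, y, z axes, in that order (R = Rz(yaw) Ry(pitch) Rx(roll)).
In Python, from cell import robot, solver, monitor, cams, nets gives the robot as it stands. The module is installed in compiled form; this text tells all that it offers. Calls block until the motion is done:
- robot.move_pose(position, orientation): joint-space move of the TCP to a pose.
- robot.servo_line(position, feed=0.15, rot=None, until_force=None): straight line of the TCP; rot=None keeps the orientation; feed is the mean speed in m/s. With until_force (N) it stops when the force on the tool has changed by that much, and returns True; else False.
- robot.move_j(angles): joint-space move.
- robot.command_gripper(opening, newtons=None): finger opening in m; newtons is the grip in N (None keeps the last); returns when the fingers have stopped.
- robot.pause(seconds).
- solver.inverse_kinematics(position, orientation): joint angles nearest the present ones, or None.
- monitor.read_state(): the state.
- cams.camera(name): name is "side" or "top" or "wrist"; returns a dict with "color" (420x560x3 uint8, blue, green, red), "depth" (420x560 float32, m along the optical axis (not along the pixel's ray), 0 where there is no reading), "K" (3x3 intrinsics, pixels), "dist_coeffs" ([k1, k2, p1, p2, k3] as OpenCV has them; the pictures are not rectified), "pose" (4x4, takes a point from camera to world coordinates). Camera axes: x right, y down, z forward; pixel columns grow to the right and rows downward; lengths in m; the calibration is good to about 2 mm. A picture is of the moment at which its call begins.
A pose or a line that the arm cannot do raises robot.MotionError and nothing moves.
- robot.hand_in(): hands the job in, once; it reports no verdict.
Trained networks look in the newest picture that a camera, given by its name, has taken for a name from the list of things; names that differ only in an ending like _2 or _b are one class to them, and where a whole thing is asked for, a point or a joint stands for the part that bears it (a point fixed in the world has none). Each returns a list of dicts, best first, with "confidence" (0 to 1); they miss things now and then, are a little off and sometimes report something else, mostly with a low value. They report only what shows in the picture. A call takes as long as a camera call. They do not tell look-alikes from the thing itself.
- nets.outline_of(camera, query): "mask" (420x560 bool, what is visible of it) and "box" ([left, top, width, height] as shares, 0 to 1, of the picture: columns of its width, rows of its height, round what is visible of it).
- nets.spot_point(camera, query): "centre" ([column, row] as shares, 0 to 1, of the picture: columns of its width, rows of its height: a listed point, or the origin of a listed thing).
The state is a dict: "time_s": time; "joint_positions": joint angles; "qvel": joint speeds; "joint_torque": joint torques, N m; "tool_pos": TCP position; "tcp_rot": TCP orientation; "wrist_force": force on the tool from outside, world axes, zero at the start; "wrist_torque": the same for the moment, N m; "opening": finger opening in m.
Only numpy, scipy, OpenCV 4.12 (cv2) and the standard library are available. Lean on these libraries where they do the work, as an engineer would, in place of code of your own. Each camera call takes 0.05 s, during which the arm holds its last target. There are 200 camera calls.

## Working session

There is one attempt and no reset: what is moved stays moved. The work goes in short steps, each a Python script; the robot and the scene stay as the last script left them, time stands still between calls to the robot, and variables do not carry over. Pictures are saved under pics/ and viewed, on a budget of 10 in all, crops included, one or two more only if the job needs it, and the job is handed in when it is done.

```bash
mkdir -p pics
cat > h.py <<'E'
import numpy as np, cv2
from cell import robot, solver, monitor, cams, nets
def world(im,u,v,d=None):
    if d is None:
        p=im["depth"][max(0,int(v)-2):int(v)+3,max(0,int(u)-2):int(u)+3]; p=p[p>0]; d=np.median(p) if p.size else 0
    n=cv2.undistortPoints(np.array([[[u,v]]],float),im["K"],np.array(im["dist_coeffs"]))[0,0]
    return (im["pose"]@np.array([n[0]*d,n[1]*d,d,1]))[:3]
def cloud(im):
    d=im["depth"]; v,u=np.nonzero(d>0); z=d[v,u]
    n=cv2.undistortPoints(np.stack([u,v],1).astype(float)[:,None],im["K"],np.array(im["dist_coeffs"]))[:,0]
    P=np.full(d.shape+(3,),np.nan)
    P[v,u]=(np.c_[n*z[:,None],z,np.ones(len(z))]@im["pose"].T)[:,:3]
    return P
E
python3 - <<'E'
from h import *
ims=[]
for c in ("top","side"):
    im=cams.camera(c); ims.append(im["color"]); np.save(f"{c}.npy",cloud(im)); print(c,im["pose"].round(3).tolist())
    for q in ("opener_grip","opener_tip","flat_tin_notch"):
        for r in nets.spot_point(c,q):
            u,v=np.array(r["centre"])*[560,420]; print(c,q,round(r["confidence"],2),round(u),round(v),world(im,u,v).round(3))
    for q in ("opener_grip","flat_tin_lid","tall_tin_lid"):
        for r in nets.outline_of(c,q):
            m=r["mask"]; print(c,q,"mask",round(r["confidence"],2),np.nanmedian(cloud(im)[m],0).round(3),(np.array(r["box"])*[560,420,560,420]).round())
    cv2.imwrite(f"pics/{c}.png",im["color"])
print(monitor.read_state())
E
```

```text
top [[-0.014, -0.99, 0.143, 0.347], [-1.0, 0.017, 0.019, -0.024], [-0.021, -0.143, -0.99, 1.209], [0.0, 0.0, 0.0, 1.0]]
top opener_grip 0.95 143 245 [0.456 0.313 0.031]
top opener_grip 0.79 157 344 [0.23  0.277 0.031]
top opener_tip 0.92 137 203 [0.557 0.334 0.017]
top opener_tip 0.75 131 299 [ 0.33   0.348 -0.001]
top flat_tin_notch 0.85 350 160 [ 0.637 -0.167  0.065]
top opener_grip mask 0.84 [0.24  0.285 0.025] [132. 295.  43.  82.]
top flat_tin_lid mask 0.83 [ 0.69  -0.159  0.065] [305. 108.  79.  63.]
top tall_tin_lid mask 0.83 [0.715 0.148 0.095] [184.  99.  51.  63.]
side [[0.869, -0.268, 0.416, -0.015], [-0.495, -0.458, 0.738, -0.928], [-0.008, -0.848, -0.531, 0.719], [0.0, 0.0, 0.0, 1.0]]
side opener_grip 0.73 213 182 [0.449 0.294 0.024]
side opener_tip 0.78 178 187 [ 0.353  0.372 -0.004]
side opener_tip 0.55 239 169 [ 0.584  0.38  -0.001]
side flat_tin_notch 0.66 346 230 [ 0.635 -0.166  0.043]
side opener_grip mask 0.97 [0.218 0.266 0.019] [126. 189.  50.  29.]
side opener_grip mask 0.63 [0.446 0.296 0.017] [193. 167.  45.  29.]
side tall_tin_lid mask 0.93 [0.712 0.14  0.094] [286. 154.  47.  20.]
{'time_s': 0.7, 'joint_positions': array([-76.89761857,  27.3301288 ,   1.28358226,  89.11803529,
        -0.65810829,  63.55739287,  -4.76174197]), 'qvel': array([ 0.07011767,  0.07481967, -0.07742415, -0.02132846,  0.07852178,
        0.07041782, -0.07064631]), 'joint_torque': array([-8.38805972e-04, -5.82560456e+01,  1.53238915e+00, -2.72889161e+01,
       -5.44377789e-02,  9.80572921e-03,  2.94281335e-05]), 'tool_pos': array([0.22305883, 0.63710036, 0.22266214]), 'tcp_rot': array([ 1.79998191e+02, -1.39704287e-04,  1.60702485e+02]), 'wrist_force': array([ 0.15986169,  0.97105324, -0.21376763]), 'wrist_torque': array([-0.01147129, -0.02044108,  0.03890411]), 'opening': 0.08797780080325453}
```

View pics/top.png

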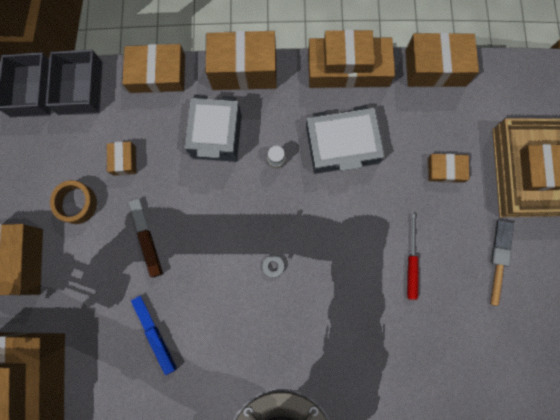

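View pics/side.png

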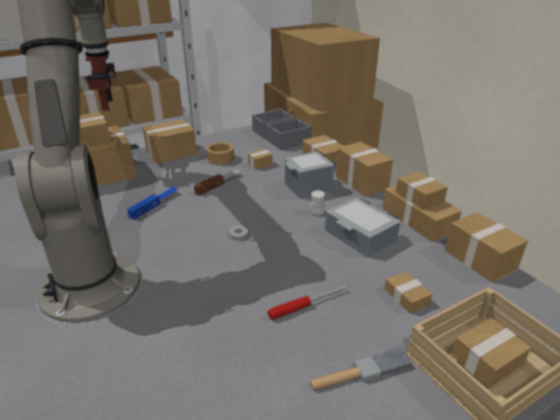

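The top view shows the brown opener at about (145,240) with its tip at (137,203). The flat tin is at (345,138) with its tab at (350,163), the tall tin is at (213,128), and the blue decoy is at (152,335). Next I'll fit exact poses.

Run:
```python
from h import *
for c in ("top","side"):
    P=np.load(f"{c}.npy"); img=cv2.imread(f"pics/{c}.png").astype(int)
    X,Y,Z=P[...,0],P[...,1],P[...,2]
    print(c,"bench z",np.nanmedian(Z[(X>.35)&(X<.5)&(abs(Y)<.2)]))
    m=(Z>.05)&(Z<.08)&(X>.58)&(X<.80)&(Y>-.30)&(Y<-.05)
    q=P[m]; r=cv2.minAreaRect(q[:,:2].astype(np.float32)); print(" lid",m.sum(),r,np.median(q[:,2]))
    print(cv2.boxPoints(r).round(4).tolist())
    A=np.c_[q[:,:2],np.ones(len(q))]; print(" plane",np.linalg.lstsq(A,q[:,2],rcond=None)[0])
    m=(Z>.022)&(Z<.05)&(X>.36)&(X<.58)&(Y>.22)&(Y<.40)
    q=P[m]; r=cv2.minAreaRect(q[:,:2].astype(np.float32)); print(" handle",m.sum(),r,np.median(q[:,2])); print(cv2.boxPoints(r).round(4).tolist())
    m=(Z>.010)&(Z<.05)&(X>.36)&(X<.62)&(Y>.22)&(Y<.40)
    q=P[m]; r=cv2.minAreaRect(q[:,:2].astype(np.float32)); print(" opener",m.sum(),r); print(cv2.boxPoints(r).round(4).tolist())
# lid edges in top: colour + depth crop
im=cv2.imread("pics/top.png"); c1=cv2.resize(im[90:190,290:400],None,fx=7,fy=6,interpolation=cv2.INTER_CUBIC)
cv2.imwrite("pics/crop.png",c1[:, :770])
```

```text
top bench z -0.0005212199442352627
 lid 3777 ((0.6915795207023621, -0.15798185765743256), (0.14619845151901245, 0.16054387390613556), 8.292159080505371) 0.06523152807851407
[[0.607699990272522, -0.08910000324249268], [0.6308000087738037, -0.24799999594688416], [0.7754999995231628, -0.22689999639987946], [0.7523000240325928, -0.06800000369548798]]
 plane [-0.00240506 -0.00157384  0.06646859]
 handle 570 ((0.46970105171203613, 0.31205740571022034), (0.18056128919124603, 0.02841353788971901), 18.038484573364258) 0.0308676014110707
[[0.37950000166893005, 0.29760000109672546], [0.38830000162124634, 0.27059999108314514], [0.5598999857902527, 0.3264999985694885], [0.5511000156402588, 0.35350000858306885]]
 opener 984 ((0.4748537838459015, 0.31398680806159973), (0.1915326714515686, 0.028762087225914), 18.303085327148438)
[[0.37940001487731934, 0.29760000109672546], [0.38839998841285706, 0.2703000009059906], [0.5702999830245972, 0.3303999900817871], [0.5612999796867371, 0.357699990272522]]
side bench z -0.0012103545701573903
 lid 1763 ((0.6892333626747131, -0.15958654880523682), (0.1464824527
[... 183 characters left out ...]
80000281333923], [0.7508000135421753, -0.06870000064373016]]
 plane [0.00700573 0.01669605 0.06167825]
 handle 183 ((0.4359784722328186, 0.297714501619339), (0.11057297885417938, 0.02875855565071106), 19.967451095581055) 0.02916608152340805
[[0.3790999948978424, 0.2922999858856201], [0.3889000117778778, 0.2653000056743622], [0.492900013923645, 0.30309998989105225], [0.4830000102519989, 0.33009999990463257]]
 opener 369 ((0.475122332572937, 0.31222665309906006), (0.19458341598510742, 0.03306329995393753), 17.658361434936523)
[[0.3774000108242035, 0.2985000014305115], [0.3874000012874603, 0.2669999897480011], [0.5727999806404114, 0.32600000500679016], [0.5627999901771545, 0.35749998688697815]]
```

View pics/crop.png

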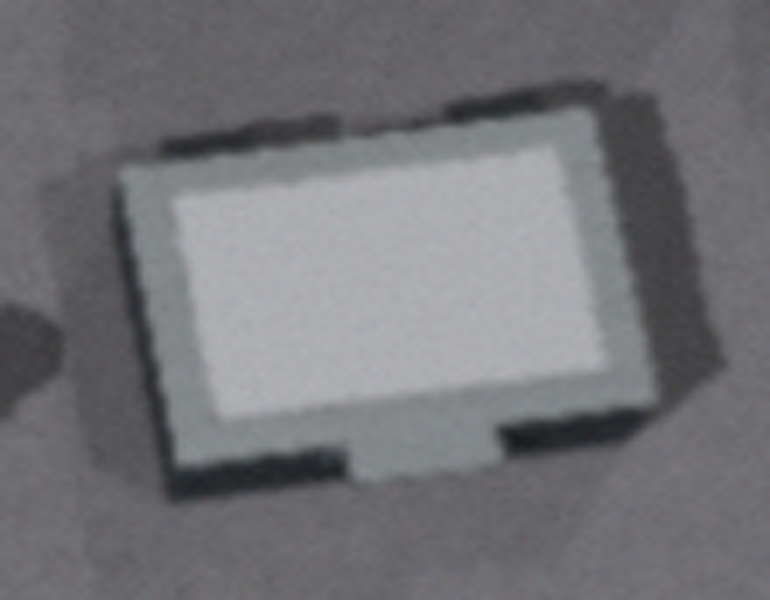

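Run:
```python
from h import *
P=np.load("top.npy"); a=np.radians(8.1); ex=np.array([np.cos(a),np.sin(a)]); ey=np.array([-ex[1],ex[0]])
q=P[(P[...,2]>.05)&(P[...,2]<.08)&(P[...,0]>.58)&(P[...,0]<.80)&(P[...,1]>-.30)&(P[...,1]<-.05)]
s=(q[:,:2]@ex); t=(q[:,:2]@ey); 
for z0 in (.056,.060,.062):
    k=q[:,2]>z0; c=(t[k].min()+t[k].max())/2; mid=abs(t-c)<.02; off=(abs(t-c)>.035)
    print(z0,"t",t[k].min(),t[k].max(),"s tab",s[k&mid].min(),"s front",np.percentile(s[k&off],[0,1]),"back",s[k].max(), "tab t",t[k&(s<s[k].min()+.012)].min(),t[k&(s<s[k].min()+.012)].max())
print(ex,ey)
from h import robot
g=np.array([.4545,.308]); yaw=18.2
robot.command_gripper(.088)
for y in (yaw,yaw-180):
    j=solver.inverse_kinematics([*g,.12],[180,0,y]); print(y,j)
```

```text
0.056 t -0.33416944085351924 -0.17360690133153653 s tab 0.5892753033998825 s front [0.60274704 0.60436309] back 0.7357096828725053 tab t -0.27874302880526064 -0.22935626247953333
0.06 t -0.3339588213081092 -0.17371171977863914 s tab 0.5892753033998825 s front [0.60274704 0.60487451] back 0.7347872524893456 tab t -0.27874302880526064 -0.22935626247953333
0.062 t -0.33305467138962563 -0.17384777294024029 s tab 0.5892753033998825 s front [0.60274704 0.60506054] back 0.7332904815585598 tab t -0.27874302880526064 -0.22935626247953333
[0.99002366 0.14090123] [-0.14090123  0.99002366]
18.2 [-66.77076834  25.72135558  33.54112791 113.60007737 -19.40517112
  46.19885978 -94.02135328]
-161.8 [-4.07176021e+01  2.26528397e+01  1.03342680e-01  1.11888496e+02
 -5.58433298e-02  4.54587108e+01  6.76169381e+01]
```

Run:
```python
from h import *
g=np.array([.4545,.308]); o=[180,0,-161.8]
robot.move_pose([*g,.15],o)
robot.servo_line([*g,.004],feed=.1,until_force=8)
print(monitor.read_state()["tool_pos"])
robot.command_gripper(.0,60)
print(monitor.read_state()["opening"])
robot.servo_line([*g,.20],feed=.12)
robot.move_pose([.49,-.187,.20],[180,0,8.1-180])
st=monitor.read_state(); print(st["tool_pos"],st["tcp_rot"],st["joint_positions"],st["opening"],st["wrist_force"],st["time_s"])
for c in ("side","wrist"):
    im=cams.camera(c); cv2.imwrite(f"pics/held_{c}.png",im["color"]); P=cloud(im); np.save(f"held_{c}.npy",P)
    for q in ("opener_tip","opener_grip","flat_tin_notch"):
        for r in nets.spot_point(c,q):
            u,v=np.array(r["centre"])*[560,420]; print(c,q,round(r["confidence"],2),round(u),round(v),world(im,u,v).round(3))
a=cv2.imread("pics/held_side.png"); b=cv2.imread("pics/held_wrist.png")
cv2.imwrite("pics/held.png",cv2.resize(np.vstack([a[20:320],b[::]]),None,fx=.8,fy=.8))
```

```text
[0.45491015 0.30831943 0.00457802]
0.02566948141080075
[ 0.49058367 -0.18565286  0.19990768] [ 1.79972686e+02  5.60710291e-03 -1.71772760e+02] [ -5.85146656  15.15743548  23.63526667 112.29426211  -7.47783207
  54.00770263 119.68650497] 0.025529589050488504 [ 0.24616203 -0.61700966 -1.53223005] 8.6083
side opener_tip 0.85 180 188 [ 0.356  0.362 -0.004]
side opener_tip 0.73 343 177 [ 0.607 -0.17   0.21 ]
side opener_grip 0.75 307 191 [ 0.48  -0.203  0.223]
side opener_grip 0.7 146 204 [0.218 0.262 0.026]
side flat_tin_notch 0.71 346 231 [ 0.637 -0.165  0.039]
wrist opener_grip 0.86 283 272 [ 0.481 -0.187  0.227]
```

View pics/held.png

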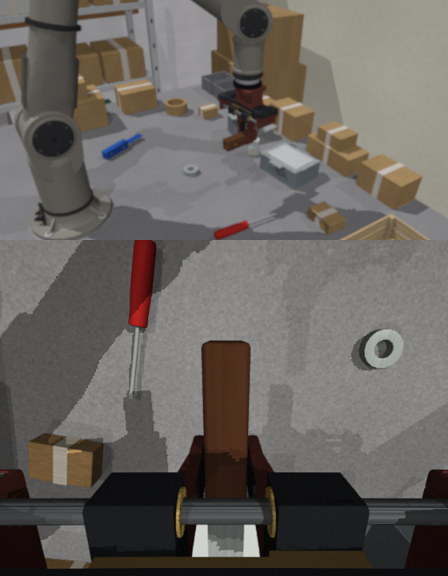

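```bash
cat >> h.py <<'E'
N=np.array([.6347,-.166,.051]); a=np.radians(8.1); EX=np.array([np.cos(a),np.sin(a),0])
def tcp(x,z): return (N+EX*(x-.115)+[0,0,z-.0115]).tolist()
E
python3 - <<'E'
from h import *
robot.servo_line(tcp(-.045,.149),feed=.1,rot=[180,0,-171.9])
robot.servo_line(tcp(-.045,0),feed=.12)
f=robot.servo_line(tcp(.030,0),feed=.05,until_force=6)
st=monitor.read_state(); print(f,st["tool_pos"],tcp(.03,0),st["wrist_force"],st["time_s"])
im=cams.camera("side"); cv2.imwrite("pics/ins.png",cv2.resize(im["color"][120:290,250:450],None,fx=4,fy=3.5,interpolation=cv2.INTER_CUBIC))
E
```

```text
False [ 0.55021889 -0.17807209  0.03948778] [0.5505479890940926, -0.17797660471469454, 0.03949999999999999] [-0.31164466  0.83106885 -1.72631905] 12.3833
```

View pics/ins.png

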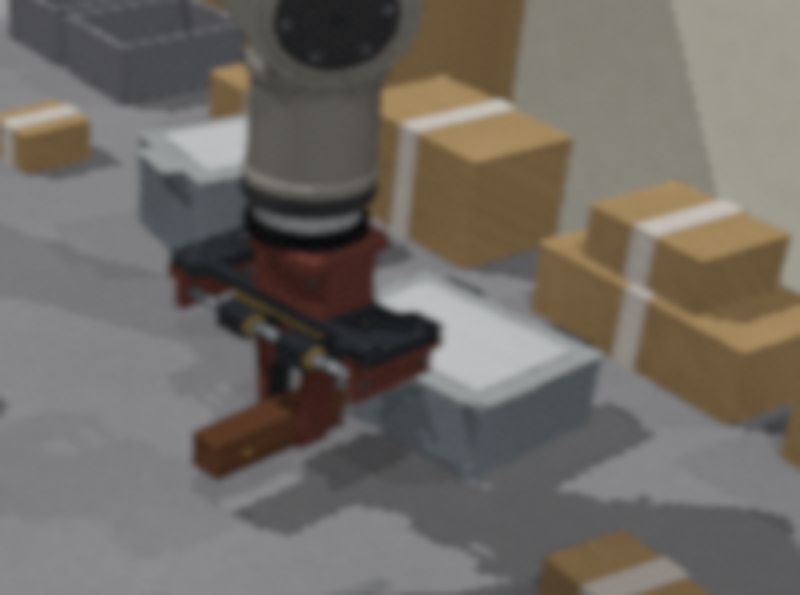

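The blade slid into the notch without resistance, and the side view shows the lid still shut. Now I'll lever along an arc about the hinge.

```bash
cat >> h.py <<'E'
def arc(t,r=.09,off=.0015): return tcp(.12-r*np.cos(t)+off*np.sin(t)*-1*-1, .0095+r*np.sin(t)-off*np.cos(t))
E
python3 - <<'E'
from h import *
robot.servo_line(arc(0),feed=.03)
print(monitor.read_state()["wrist_force"])
for t in np.arange(.1,.55,.1):
    robot.servo_line(arc(t),feed=.04)
    s=monitor.read_state(); print(round(t,2),s["wrist_force"].round(2),s["wrist_torque"].round(2))
print(s["time_s"])
im=cams.camera("side"); P=cloud(im); cv2.imwrite("pics/mid.png",cv2.resize(im["color"][120:290,250:450],None,fx=4,fy=3.5,interpolation=cv2.INTER_CUBIC))
im=cams.camera("top"); P=cloud(im).reshape(-1,3)
Q=P-N; x=Q@EX; y=Q@np.array([-EX[1],EX[0],0]); 
m=(x>-.03)&(x<.13)&(abs(y)<.075)&(Q[:,2]>-.01)&(Q[:,2]<.15)&(abs(y)>.045)
for lo in np.arange(-.02,.13,.02):
    k=m&(x>=lo)&(x<lo+.02); print(round(lo,2),k.sum(),np.median(Q[k,2]).round(4) if k.any() else None)
E
```

```text
[ 0.10364347 -0.56770388 -1.50564685]
0.1 [-0.8   0.27 -0.9 ] [ 0.11 -0.04  0.03]
0.2 [-0.63 -0.04 -0.52] [ 0.07 -0.01 -0.03]
0.3 [-0.23  0.26 -1.51] [-0.01 -0.01  0.02]
0.4 [ 0.75 -0.37 -0.89] [ 0.08 -0.01 -0.08]
0.5 [ 0.26 -1.2  -0.59] [-0.04 -0.01 -0.04]
14.725
-0.02 7 0.0038
0.0 63 0.0097
0.02 102 0.0669
0.04 96 0.0559
0.06 95 0.0436
0.08 100 0.0311
0.1 159 0.0194
0.12 55 0.0124
```

View pics/mid.png

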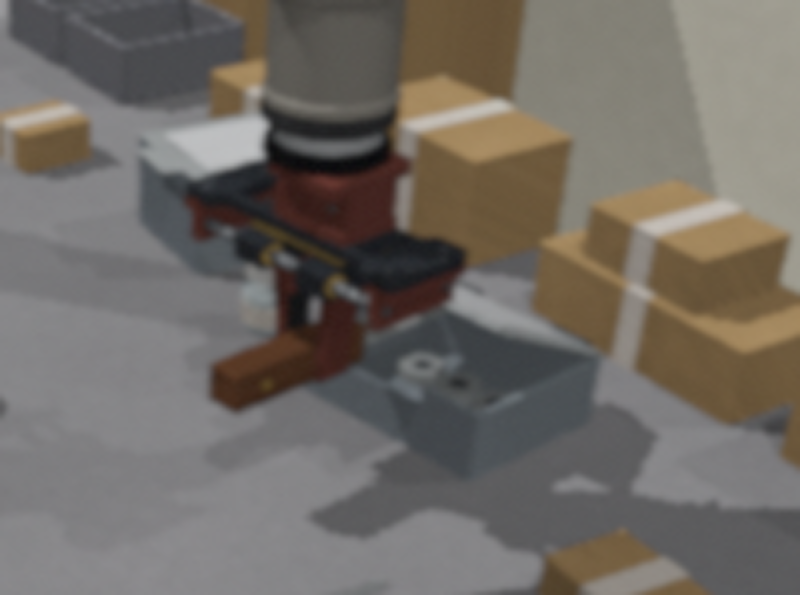

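The lid stands at about 0.53 rad with no slip in the grip, so I'll continue the arc, back out and check the angle.

Run:
```python
from h import *
for t in [*np.arange(.6,1.25,.1),1.25]:
    robot.servo_line(arc(t),feed=.04)
s=monitor.read_state(); print(s["wrist_force"].round(2),s["time_s"])
robot.pause(.4)
robot.servo_line(tcp(.02,.075),feed=.05)
robot.servo_line(tcp(-.06,.075),feed=.12)
robot.servo_line(tcp(-.06,.15),feed=.12)
P=[]
for c in ("top","side"):
    im=cams.camera(c); P.append(cloud(im).reshape(-1,3)); cv2.imwrite(f"pics/open_{c}.png",im["color"])
P=np.vstack(P); Q=P-N; x=Q@EX; y=Q@np.array([-EX[1],EX[0],0])
m=(x>.03)&(x<.13)&(abs(y)<.078)&(Q[:,2]>.02)&(Q[:,2]<.15)
for lo in np.arange(.02,.15,.02):
    k=m&(Q[:,2]>=lo)&(Q[:,2]<lo+.02); print(round(lo,2),k.sum(),np.median(x[k]).round(4) if k.any() else None)
s=monitor.read_state(); print(s["tool_pos"],s["joint_positions"].round(),s["opening"],s["time_s"])
```

```text
[-0.45 -0.19 -0.92] 17.7167
0.02 255 0.1135
0.04 264 0.1077
0.06 275 0.102
0.08 279 0.0965
0.1 314 0.0907
0.12 301 0.0869
0.14 29 0.0834
[ 0.46089172 -0.19037077  0.18860648] [ -6.  14.  25. 116.  -7.  52. 121.] 0.025580427530431375 21.4667
```

View pics/open_side.png

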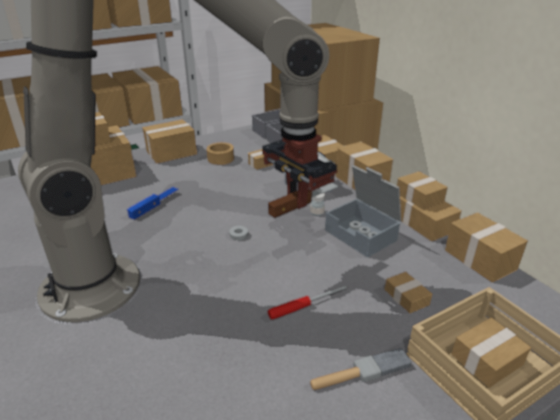

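The lid at (375,195) stands at about 1.29 rad, with the tall tin shut. The opener goes back to its original clear spot.

Run:
```python
from h import *
g=[.4545,.308]; o=[180,0,-161.8]
robot.move_pose([*g,.20],o)
robot.servo_line([*g,.03],feed=.12)
f=robot.servo_line([*g,.0048],feed=.03,until_force=5)
print(f,monitor.read_state()["tool_pos"])
robot.command_gripper(.06); robot.pause(.3)
robot.servo_line([*g,.22],feed=.12)
robot.pause(.3)
robot.move_pose([.45,.50,.25],o)
P=[]
for c in ("top","side"):
    im=cams.camera(c); P.append(cloud(im).reshape(-1,3)); cv2.imwrite(f"pics/end_{c}.png",im["color"])
q=np.load("top.npy").reshape(-1,3)
for n,p in (("before",q),("now",P[0])):
    X,Y,Z=p.T
    k=p[(Z>.010)&(Z<.06)&(X>.36)&(X<.62)&(Y>.22)&(Y<.42)]; r=cv2.minAreaRect(k[:,:2].astype(np.float32)); print(n,r)
    h=k[k[:,2]>.026]; print(" handle z",np.percentile(h[:,2],[5,50,95]).round(4),"blade z",np.median(k[(k[:,0]>.51),2]).round(4))
    t=p[(Z>.08)&(Z<.11)&(X>.64)&(X<.78)&(Y>.09)&(Y<.2)]; print(" tall lid z",np.percentile(t[:,2],[2,50,98]).round(4))
Q=np.vstack(P)-N; x=Q@EX; y=Q@np.array([-EX[1],EX[0],0]); m=(x>.03)&(x<.13)&(abs(y)<.078)&(Q[:,2]>.04)&(Q[:,2]<.12)
print("lid",np.pi/2+np.polyfit(Q[m,2],x[m],1)[0])
s=monitor.read_state(); print(s["tool_pos"],s["wrist_force"].round(2),s["time_s"])
```

```text
False [0.45460322 0.30807623 0.00491198]
before ((0.4748537838459015, 0.31398680806159973), (0.1915326714515686, 0.028762087225914), 18.303085327148438)
 handle z [0.0274 0.031  0.0341] blade z 0.0172
 tall lid z [0.0888 0.0946 0.0992]
now ((0.474992960691452, 0.3145882487297058), (0.19215494394302368, 0.02847113460302353), 18.358688354492188)
 handle z [0.0272 0.0309 0.0347] blade z 0.0166
 tall lid z [0.0887 0.0945 0.0993]
lid 1.2864773759095196
[0.45138551 0.49719834 0.24990252] [-0.51  0.28 -0.4 ] 29.9917
```

View pics/end_top.png

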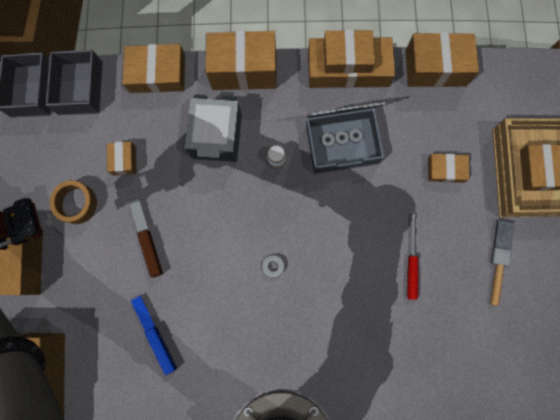

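The view shows the lid open with the bearings visible at (342,138), the opener flat at (145,240) and the tall tin shut. I'll raise the arm away from the box on the left, then hand in.

Run:
```python
from h import *
robot.servo_line([.45,.40,.33],feed=.12); robot.pause(.3)
s=monitor.read_state(); print(s["tool_pos"],s["wrist_force"].round(2),s["time_s"])
robot.hand_in()
```

```text
[0.44986205 0.40022359 0.32964399] [-0.14 -0.19 -0.14] 31.5083
the job is handed in; nothing more can be done
```

I opened the flat tin with the opener, laid the opener back flat in its original spot, and handed the job in at about 31.5 s. I used 8 pictures.

- **Levering:** The blade went 30 mm into the notch without meeting any force. I lifted it along an arc about the hinge, and the opener did not slip in the grip.
- **Flat tin's lid:** It measured about 1.29 rad after the opener was withdrawn, and again after it was put down.
- **Tall tin's lid:** Its measured height did not change, so it is still shut.
- **Opener:** It lies flat within 1 mm of where it started, about 0.5 m from the notch.
- **Contact:** The gripper stayed clear of the flat tin's lid by my geometry; I had no direct contact reading. At hand-in the arm was free, with wrist force near zero.

None of these last checks failed or disagreed. I did not take a new picture after the final move away from the box on the left. The hand-in gave no verdict.

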